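# Find the weak press spring on the spring tester

### The arm

A 6-joint arm with a two-finger parallel gripper is mounted at the origin on the work surface. World frame = base frame: x ahead of the robot, y to its left, z up, the work surface at z = 0. Lengths are in m, angles in rad, forces in N, time in s.
With the tool pointing down it reaches from about 0.35 to 0.775 m from the base axis. Payload 5.5 kg.
Tool frame: the origin (TCP) lies where the fingers leave the gripper's body, on its centre line; the fingertips stand 73 mm ahead of it and the grasp point (between the pads) lies 54 mm ahead of it; z points along the fingers, y is the direction in which the jaws open and shut (so a half turn about z gives the same grasp; the last joint's range is limited). The gripper opens to 85 mm and grips with 20 to 120 N. Pads are 22 mm wide; open, the fingers measure 114 mm over their backs; the gripper's body (76 mm by 85 mm) begins 54 mm behind the grasp point. The pads swing forward as they close: fully open they stand 13 mm farther back than shut.
Start: joints at [-1.458, 0.313, 0.046, 1.304, 0, 1.431], TCP at [0.144, -0.557, 0.304] pointing down, gripper open.
Joint ranges: [-2.76, 2.76], [-0.86, 1.69], [-1.03, 1.26], [-2.2, 2.34], [-1.47, 1.5], [-3.14, 3.14]. Speed limits (rad/s): [2.57, 2.57, 3.14, 3.14, 3.14, 3.14].

### API

Orientations are given as a unit quaternion [w, x, y, z].
In Python, from workcell import env, read_camera, job, cut_out gives the robot as it stands.
- The arm moves only by the tool servo_tool, never from a script. Its argument "deltas" is a list of rows, each an object of numbers: "dx", "dy", "dz": the shift along the world's x, y, z in mm; "rx", "ry", "rz": the turn, a rotation vector about the world's x, y, z in rad; "fingers": the closure, from -1 (fully open) to 1 (shut). A call has 1 to 8 rows; each row shifts and turns the commanded pose from where the row before left it; what a row does not reach is not made up. A row lasts 1/10 s, in which the tool goes at most 50 mm and 8.59 degrees, less where a joint would pass 70% of its speed; a pose out of reach is approached as far as the arm can. A call is refused whole if a number of a shift passes 50 or a number of a turn 0.15, either way. A call with a gripper value outside its range is refused whole. The fingers move at their own pace and stop on an object; "newtons" is the grip in N (left out, the last holds). Time passes only in rows, so rows that do not move let the fingers close. It gives the time, the measured TCP pose, the force and the opening at its end, in the units of the state.
- env.get_state(): the state, without advancing time (a new reading comes with each control period).
- read_camera(name): name is "side" or "top"; returns a dict with "img" (400x640x3 uint8, red, green, blue), "intrinsics" (3x3 intrinsics, pixels), "extrinsics" (4x4, takes a point from camera to world coordinates). Camera axes: x right, y down, z forward; pixel columns grow to the right and rows downward; lengths in m; the calibration is good to about 2 mm. A picture is of the moment at which its call begins. There is no depth.
- job.hand_in(): hands the job in, once; it reports no verdict.
Trained networks look in the newest picture that a camera, given by its name, has taken for a name from the list of things; names that differ only in an ending like _2 or _b are one class to them, and where a whole thing is asked for, a point or a joint stands for the part that bears it (a point fixed in the world has none). Each returns a list of dicts, best first, with "confidence" (0 to 1); they miss things now and then, are a little off and sometimes report something else, mostly with a low value. They report only what shows in the picture. A call takes as long as a camera call. They do not tell look-alikes from the thing itself.
- cut_out(target, camera): "region" (400x640 bool, what is visible of it) and "extent" ([left, top, right, bottom] in pixels, round what is visible of it).
The state is a dict: "clock": time; "joint_pos": joint angles; "qvel": joint speeds; "tau": joint torques, N m; "tcp_pos": TCP position; "orientation": TCP orientation; "wrist_force": force on the tool from outside, world axes, zero at the start; "ft_torque": the same for the moment, N m; "finger_gap": finger opening in m.
Only numpy, scipy, OpenCV 4.12 (cv2) and the standard library are available. Lean on these libraries where they do the work, as an engineer would, in place of code of your own. Each camera call takes 0.05 s, during which the arm holds its last target. There are 200 camera calls.

### The job

One of the two look-alike return springs of the ferrule press, standing on the spring tester, has gone weak. Press straight down on the cap of the left spring first (left as seen from the robot), then on the right one, each with a steady 15 N held for a second and never more than 20 N, and see whether the top of the cap sinks below the reference mark, the top edge of the gauge crossbar between them. Then lift the weak spring, the one that sank below the mark, out of its cup and set it down, without dropping it, standing upright in the wooden reject tray; leave the sound one standing in its cup, and do not disturb the jar or the loose brush.

Things in the scene. Friction and masses are not known exactly. Their poses are not given: they have to be found in the camera images.
- spring_a: one of two look-alike capped coil compression springs, steel, standing upright in a cup of the tester, 80 mm long unloaded: base disc 34 mm across and 10 mm thick, dark coils 30 mm across, solid flat cap 34 mm across and 12 mm thick on top. About 0.2 kg. Origin: centre of the underside of the base disc; z up along the spring. It may stand in either cup. Grip it by the cap.
- spring_b: one of two look-alike capped coil compression springs, steel, standing upright in a cup of the tester, 80 mm long unloaded: base disc 34 mm across and 10 mm thick, dark coils 30 mm across, solid flat cap 34 mm across and 12 mm thick on top. About 0.2 kg. Origin: centre of the underside of the base disc; z up along the spring. It may stand in either cup. Grip it by the cap.
- spring_a_cap (a joint): how far the cap of this spring has been pressed down towards its base, m: 0 = free, grows as it is compressed, straight-line rate after a preload worth about 2 mm; coil-bound at 0.046. The rate is not known beforehand: the sound spring and the weak one differ by about a factor of two.
- spring_b_cap (a joint): how far the cap of this spring has been pressed down towards its base, m: 0 = free, grows as it is compressed, straight-line rate after a preload worth about 2 mm; coil-bound at 0.046. The rate is not known beforehand: the sound spring and the weak one differ by about a factor of two.
- spring_a_top (a point): centre of the upper face of the cap of spring_a; 80 mm over the spring's origin when free, sinks as the spring is compressed
- spring_b_top (a point): centre of the upper face of the cap of spring_b; 80 mm over the spring's origin when free, sinks as the spring is compressed
- tester: the spring tester, bolted down: grey base plate 100 x 250 x 15 mm, on it two shallow round steel cups 150 mm apart along y (each 47 mm outside, 38 mm inside, rim 8 mm above the plate), and midway a T-shaped aluminium gauge: upright 12 x 16 mm, crossbar 60 mm long along y, 12 mm wide and 5 mm high. Origin: centre of the plate's underside on the table; x away from the robot, y towards the left cup, z up
- seat_left (a point): floor centre of the tester's left cup (seen from the robot), 15 mm above the table, where a spring's base stands
- seat_right (a point): floor centre of the tester's right cup (seen from the robot), 15 mm above the table, where a spring's base stands
- mark (a point): the reference mark: centre of the top edge of the gauge crossbar, 76 mm above the table (19 mm below a free spring's cap top). Under 15 N a sound spring's cap top stays some 6 mm above this level, a weak one's sinks some 9 mm below it
- tray: the reject tray, fixed: shallow empty open wooden tray 140 x 140 mm, 30 mm high, walls and floor 6 mm. Origin: centre of its underside on the table
- jar: amber glass jar with black cap, 66 mm across, 75 mm high, bystander; origin under its centre
- brush: loose flat hand brush lying on the table between the robot and the tester, under 250 mm long and 30 mm high, handle roughly along y, bystander; origin under its middle
Mind the look-alikes: they are no part of the job. What is shaped like the spring_b but orange is not meant. Leave any green or turquoise look-alike of the spring_a alone.

How it is judged:
On the way, in this order (a step that is already met when the one before it is completed fails the run):
1. the spring in the left cup is held under a load of about 15 N (13 to 20 N on the tester, with the 2 N of its own weight) for 0.4 s (((horizontal distance between spring_a and seat_left below 0.008 m and value of joint spring_a_cap above 0.006 m and contact force between spring_a and tester between 13 and 20 N) or (horizontal distance between spring_b and seat_left below 0.008 m and value of joint spring_b_cap above 0.006 m and contact force between spring_b and tester between 13 and 20 N))), for 0.4 s.
2. then the spring in the right cup is held under a load of about 15 N (13 to 20 N on the tester, with the 2 N of its own weight) for 0.4 s (((horizontal distance between spring_a and seat_right below 0.008 m and value of joint spring_a_cap above 0.006 m and contact force between spring_a and tester between 13 and 20 N) or (horizontal distance between spring_b and seat_right below 0.008 m and value of joint spring_b_cap above 0.006 m and contact force between spring_b and tester between 13 and 20 N))), for 0.4 s.
At the end, for the whole second after the job is handed in: The weak spring (whose cap sinks below the mark under 15 N) stands upright (within 7 degrees), at rest and unloaded, on the floor of the reject tray; the sound spring stands upright, at rest and unloaded, on the floor of its tester cup (within 8 mm of its centre) (x of spring_a in the frame of tray between -0.058 and 0.058 m and y of spring_a in the frame of tray between -0.058 and 0.058 m and z of spring_a in the frame of tray below 0.012 m and angle between each of spring_a, spring_b's own z axis and vertical below 0.12 rad and linear speed of each of spring_a, spring_b below 0.03 m/s and (horizontal distance between spring_b and seat_left below 0.008 m or horizontal distance between spring_b and seat_right below 0.008 m) and height (world z) of spring_b below 0.021 m and value of joint each of spring_a_cap, spring_b_cap below 0.004 m); the robot touches nothing.
It fails at once if a spring is loaded with more than about 22 N (24 N on the tester with its own weight) ((value of joint spring_a_cap above 0.006 m and contact force between spring_a and tester above 24 N) or (value of joint spring_b_cap above 0.006 m and contact force between spring_b and tester above 24 N)).
It fails at once if the weak spring is dropped into the tray (falling from more than some 40 mm: 0.9 m/s close above its floor) (x of spring_a in the frame of tray between -0.058 and 0.058 m and y of spring_a in the frame of tray between -0.058 and 0.058 m and z of spring_a in the frame of tray below 0.05 m and linear speed of spring_a above 0.9 m/s).
It fails at once if the jar or the loose brush is moved by more than 30 mm (distance of any of jar, brush from where it was at the start of the episode above 0.03 m).
It also fails if it takes over 70 s, if anything falls off the work surface, if the arm or the gripper's body presses on something with over 40 N, if the wrist force passes 120 N, or if a joint passes its speed limit or range.

## Working session

There is one attempt and no reset: what is moved stays moved. The work goes in short steps, Python scripts to look and compute and a tool call to move; the robot and the scene stay as the last step left them, time stands still between calls to the robot, and variables do not carry over. Pictures are saved under pics/ and viewed, about 8 in all and at most 12, crops included, and the job is handed in when it is done.

Besides the shell and the picture viewer there is one more tool, called after "Call:" by a JSON object that holds its "fn" and its "kwargs". servo_tool: Moves the arm, as the interface text tells. Its arguments: {"type":"object","properties":{"deltas":{"type":"array"},"newtons":{"type":"number"}},"required":["deltas"]}

```bash
mkdir -p pics; cat > h.py <<'E'
import numpy as np, cv2
from workcell import env, read_camera, job, cut_out
def proj(c,p):
    T=np.linalg.inv(c["extrinsics"]); q=T[:3,:3]@np.asarray(p,float)+T[:3,3]; u=c["intrinsics"]@q; return u[:2]/u[2]
def unproj(c,uv,z):
    E=np.array(c["extrinsics"]); d=E[:3,:3]@np.linalg.inv(c["intrinsics"])@np.array([uv[0],uv[1],1.]); o=E[:3,3]
    return o+d*(z-o[2])/d[2]
def save(c,n): cv2.imwrite("pics/"+n,c["img"][:,:,::-1])
E
python3 - <<'E'
from h import *
np.set_printoptions(precision=4,suppress=True)
for n in("top","side"):
    c=read_camera(n); save(c,n+"0.png"); print(n,c["extrinsics"],c["intrinsics"])
    for t in("spring_a","tester","tray","jar","brush"):
        for r in cut_out(t,n)[:5]:
            ys,xs=np.nonzero(r["region"]); print(t,round(r["confidence"],2),r["extent"],xs.mean().round(1),ys.mean().round(1),len(xs))
print(env.get_state())
E
```

```text
top [[-0.0187 -0.9883  0.1512  0.3995]
 [-0.9998  0.0176 -0.0084  0.0493]
 [ 0.0057 -0.1514 -0.9885  1.0524]
 [ 0.      0.      0.      1.    ]] [[414.8261   0.     317.7523]
 [  0.     414.8261 190.4625]
 [  0.       0.       1.    ]]
spring_a 0.71 [319.6, 176.5, 328.1, 194.9] 324.8 183.8 188
spring_a 0.7 [207.9, 151.8, 229.7, 167.5] 219.2 159.8 247
spring_a 0.6 [367.1, 171.4, 385.7, 193.5] 373.2 183.1 220
spring_a 0.56 [255.7, 161.7, 275.7, 181.3] 264.6 171.9 248
spring_a 0.46 [361.8, 210.9, 381.0, 226.4] 368.7 217.7 204
tester 0.65 [242.5, 155.1, 350.3, 212.6] 296.3 182.6 3454
tray 0.67 [416.0, 178.8, 493.7, 252.3] 454.4 215.7 3365
jar 0.9 [161.5, 234.2, 197.6, 263.7] 180.6 246.3 718
brush 0.74 [291.0, 236.4, 367.2, 253.8] 323.2 245.7 1021
side [[-0.9505 -0.1861  0.249   0.2902]
 [-0.3106  0.6024 -0.7353  0.7181]
 [-0.0131 -0.7762 -0.6303  0.6562]
 [ 0.      0.      0.      1.    ]] [[442.4283   0.     324.9403]
 [  0.     442.4283 210.0331]
 [  0.       0.       1.    ]]
spring_a 0.77 [254.2, 229.0, 276.1, 267.1] 265.8 248.3 569
spring_a 0.65 [211.0, 272.2, 234.0, 316.7] 222.0 29
[... 246 characters left out ...]
ter 0.6 [345.0, 133.2, 405.9, 171.2] 375.4 154.2 1985
tray 0.96 [346.9, 134.2, 408.2, 174.3] 375.5 154.3 2012
jar 0.58 [294.6, 343.6, 338.9, 400.0] 316.3 371.9 2187
brush 0.86 [355.4, 205.9, 383.0, 272.2] 370.0 242.7 992
{'clock': 0.6, 'joint_pos': array([-1.4576,  0.3132,  0.0461,  1.3036, -0.    ,  1.4312]), 'qvel': array([-0.0009, -0.0001,  0.0006,  0.0016,  0.0001,  0.0008]), 'tau': array([ -0.0005, -48.0148,  29.8666,   0.0004,  -0.0001,   0.    ]), 'tcp_pos': array([ 0.1438, -0.5568,  0.3039]), 'orientation': array([ 0.0001,  0.992 ,  0.1261, -0.    ]), 'wrist_force': array([ 0.3472, -0.2927,  0.5585]), 'ft_torque': array([-0.0092,  0.0083,  0.003 ]), 'finger_gap': 0.08580590564242611}
```

View pics.

```bash
python3 - <<'E'
import cv2
a=cv2.imread("pics/top0.png")[130:280,150:510]; b=cv2.imread("pics/side0.png")
cv2.imwrite("pics/t1.png",cv2.resize(a,None,fx=2.2,fy=2.2,interpolation=2))
cv2.imwrite("pics/s1.png",cv2.resize(b[110:400,190:430],None,fx=2,fy=2,interpolation=2))
E
```

```text
(no output)
```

View pics/t1.png

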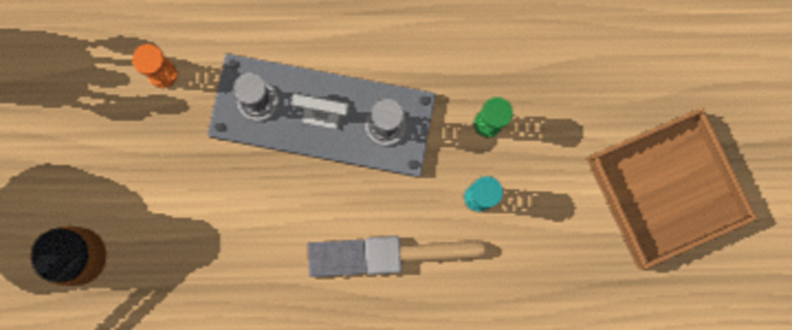

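View pics/s1.png

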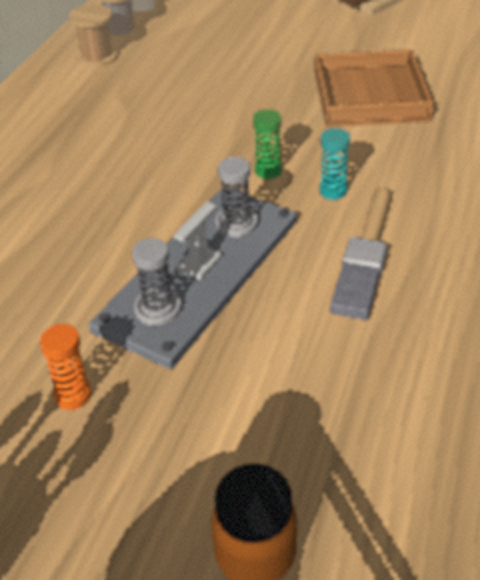

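```bash
python3 - <<'E'
from h import *
from scipy.optimize import least_squares
np.set_printoptions(precision=4,suppress=True)
C={n:read_camera(n) for n in("top","side")}
def cap(n,cx,cy,r):
    h=cv2.cvtColor(C[n]["img"],cv2.COLOR_RGB2HSV).astype(int); m=((h[...,1]<60)&(h[...,2]>140)).astype(np.uint8)
    w=np.zeros_like(m); w[cy-r:cy+r+1,cx-r:cx+r+1]=1
    k,l,s,ce=cv2.connectedComponentsWithStats(m*w); i=1+np.argmax(s[1:,4]); print(n,s[i],ce[i]); return ce[i]
for nm,t,s in(("L",(264,170),(265,234)),("R",(326,183),(307,193))):
    a=cap("top",*t,9); b=cap("side",*s,11)
    print(nm,"top",unproj(C["top"],a,.095),"side",unproj(C["side"],b,.095))
for n in C:
    for t,z in(("tester",.015),("tray",.03)):
        r=cut_out(t,n)
        if t=="tray" or n=="top":
            hl=cv2.convexHull(np.argwhere(r[0]["region"])[:,::-1].astype(np.float32))[:,0]
            W=np.array([unproj(C[n],p,z)[:2] for p in hl],np.float32); print(n,t,cv2.minAreaRect(W))
E
```

```text
top [256 163  18  17 158] [262.9937 169.9114]
side [256 229  17  16 202] [263.8069 236.2228]
L top [0.5972 0.1689 0.095 ] side [0.5975 0.1716 0.095 ]
top [319 175  14  14 150] [325.4533 181.3933]
side [299 188  16  14 158] [305.8481 194.2848]
R top [0.5672 0.0227 0.095 ] side [0.5667 0.0252 0.095 ]
top tester ((0.5805615782737732, 0.09471508860588074), (0.25277531147003174, 0.10549185425043106), 78.06486511230469)
top tray ((0.4881453514099121, -0.297746479511261), (0.14038881659507751, 0.15038099884986877), 21.519285202026367)
side tray ((0.48508375883102417, -0.281282901763916), (0.14653509855270386, 0.1822798252105713), 22.03290557861328)
```

Call:
{"fn": "servo_tool", "kwargs": {"deltas": [{"dx": 0, "dy": 0, "rz": 0.14, "fingers": 1}, {"dx": 20, "dy": 20, "rz": 0.14, "fingers": 1}, {"dx": 20, "dy": 30, "rz": 0.14, "fingers": 1}, {"dx": 20, "dy": 30, "rz": 0.14, "fingers": 1}, {"dx": 20, "dy": 30, "rz": 0.14, "fingers": 1}, {"dx": 20, "dy": 30, "rz": 0.14, "fingers": 1}, {"dx": 20, "dy": 30, "rz": 0.14, "fingers": 1}, {"dx": 20, "dy": 30, "rz": 0.13, "fingers": 1}]}}

```text
invalid input at $.deltas[0]: expected keys dx, dy, dz, rx, ry, rz, fingers
```

Call:
{"fn": "servo_tool", "kwargs": {"deltas": [{"dx": 38, "dy": 26, "dz": 0, "rx": 0, "ry": 0, "rz": 0.14, "fingers": 1}, {"dx": 38, "dy": 26, "dz": 0, "rx": 0, "ry": 0, "rz": 0.14, "fingers": 1}, {"dx": 38, "dy": 26, "dz": 0, "rx": 0, "ry": 0, "rz": 0.14, "fingers": 1}, {"dx": 38, "dy": 26, "dz": 0, "rx": 0, "ry": 0, "rz": 0.14, "fingers": 1}, {"dx": 38, "dy": 26, "dz": 0, "rx": 0, "ry": 0, "rz": 0.14, "fingers": 1}, {"dx": 38, "dy": 26, "dz": 0, "rx": 0, "ry": 0, "rz": 0.14, "fingers": 1}, {"dx": 38, "dy": 26, "dz": 0, "rx": 0, "ry": 0, "rz": 0.14, "fingers": 1}, {"dx": 38, "dy": 26, "dz": 0, "rx": 0, "ry": 0, "rz": 0.13, "fingers": 1}]}}

```text
clock: 1.7
tcp_pos: [0.4492, -0.3475, 0.3041]
orientation: [0.0, 0.775, 0.632, 0.0]
wrist_force: [0.7, -1.0, 0.1]
finger_gap: 0.0
```

Call:
{"fn": "servo_tool", "kwargs": {"deltas": [{"dx": 12, "dy": 45, "dz": 0, "rx": 0, "ry": 0, "rz": 0, "fingers": 1}, {"dx": 12, "dy": 45, "dz": 0, "rx": 0, "ry": 0, "rz": 0, "fingers": 1}, {"dx": 12, "dy": 45, "dz": 0, "rx": 0, "ry": 0, "rz": 0, "fingers": 1}, {"dx": 12, "dy": 45, "dz": 0, "rx": 0, "ry": 0, "rz": 0, "fingers": 1}, {"dx": 12, "dy": 45, "dz": 0, "rx": 0, "ry": 0, "rz": 0, "fingers": 1}, {"dx": 12, "dy": 45, "dz": 0, "rx": 0, "ry": 0, "rz": 0, "fingers": 1}, {"dx": 12, "dy": 45, "dz": 0, "rx": 0, "ry": 0, "rz": 0, "fingers": 1}, {"dx": 12, "dy": 45, "dz": 0, "rx": 0, "ry": 0, "rz": 0, "fingers": 1}]}}

```text
clock: 2.5
tcp_pos: [0.544, 0.0131, 0.3042]
orientation: [0.0, 0.777, 0.63, 0.0]
wrist_force: [0.3, -0.6, -0.5]
finger_gap: -0.0002
```

Call:
{"fn": "servo_tool", "kwargs": {"deltas": [{"dx": 14, "dy": 40, "dz": 0, "rx": 0, "ry": 0, "rz": 0, "fingers": 1}, {"dx": 13, "dy": 40, "dz": 0, "rx": 0, "ry": 0, "rz": 0, "fingers": 1}, {"dx": 13, "dy": 40, "dz": 0, "rx": 0, "ry": 0, "rz": 0, "fingers": 1}, {"dx": 13, "dy": 37, "dz": -30, "rx": 0, "ry": 0, "rz": 0, "fingers": 1}, {"dx": 0, "dy": 0, "dz": -40, "rx": 0, "ry": 0, "rz": 0, "fingers": 1}, {"dx": 0, "dy": 0, "dz": -30, "rx": 0, "ry": 0, "rz": 0, "fingers": 1}, {"dx": 0, "dy": 0, "dz": -16, "rx": 0, "ry": 0, "rz": 0, "fingers": 1}, {"dx": 0, "dy": 0, "dz": 0, "rx": 0, "ry": 0, "rz": 0, "fingers": 1}]}}

```text
clock: 3.3
tcp_pos: [0.595, 0.1682, 0.1847]
orientation: [-0.001, 0.777, 0.63, -0.003]
wrist_force: [-0.2, -0.0, 1.0]
finger_gap: -0.0001
```

```bash
python3 - <<'E'
from h import *
s=env.get_state(); print(s["tcp_pos"],s["wrist_force"])
a=read_camera("top"); b=read_camera("side")
t=s["tcp_pos"]+[0,0,-.073]
ims=[]
for c,x,y in((a,230,130),(b,210,150)):
    im=c["img"].copy()[y:y+120,x:x+120,::-1]; im=cv2.resize(im,None,fx=3.3,fy=3.3,interpolation=2)
    p=(proj(c,t)-[x,y])*3.3; cv2.circle(im,tuple(int(v) for v in p),2,(0,0,255),-1)
    p=(proj(c,[.597,.170,.095])-[x,y])*3.3; cv2.circle(im,tuple(int(v) for v in p),2,(0,255,0),-1); ims.append(im)
cv2.imwrite("pics/p2.png",np.hstack(ims))
E
```

```text
[0.59498619 0.16818559 0.18469056] [-0.17735844 -0.01474497  0.95295389]
```

View pics/p2.png

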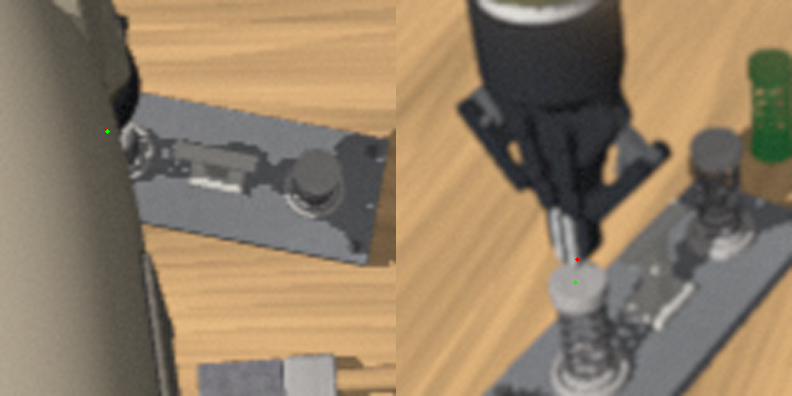

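Call:
{"fn": "servo_tool", "kwargs": {"deltas": [{"dx": 2, "dy": 1, "dz": -8, "rx": 0, "ry": 0, "rz": 0, "fingers": 1}, {"dx": 0, "dy": 0, "dz": -6, "rx": 0, "ry": 0, "rz": 0, "fingers": 1}, {"dx": 0, "dy": 0, "dz": -3, "rx": 0, "ry": 0, "rz": 0, "fingers": 1}, {"dx": 0, "dy": 0, "dz": -3, "rx": 0, "ry": 0, "rz": 0, "fingers": 1}, {"dx": 0, "dy": 0, "dz": 0, "rx": 0, "ry": 0, "rz": 0, "fingers": 1}]}}

```text
clock: 3.9
tcp_pos: [0.5988, 0.1692, 0.1678]
orientation: [0.0, 0.777, 0.63, 0.0]
wrist_force: [0.3, 0.8, -0.2]
finger_gap: 0.0
```

Call:
{"fn": "servo_tool", "kwargs": {"deltas": [{"dx": -1, "dy": 1, "dz": -2, "rx": 0, "ry": 0, "rz": 0, "fingers": 1}, {"dx": 0, "dy": 0, "dz": -2, "rx": 0, "ry": 0, "rz": 0, "fingers": 1}, {"dx": 0, "dy": 0, "dz": -2, "rx": 0, "ry": 0, "rz": 0, "fingers": 1}, {"dx": 0, "dy": 0, "dz": 0, "rx": 0, "ry": 0, "rz": 0, "fingers": 1}]}}

```text
clock: 4.3
tcp_pos: [0.5985, 0.17, 0.1628]
orientation: [0.001, 0.777, 0.63, 0.001]
wrist_force: [-0.6, -1.8, 6.0]
finger_gap: 0.0001
```

Call:
{"fn": "servo_tool", "kwargs": {"deltas": [{"dx": 0, "dy": 0, "dz": -2, "rx": 0, "ry": 0, "rz": 0, "fingers": 1}, {"dx": 0, "dy": 0, "dz": -2, "rx": 0, "ry": 0, "rz": 0, "fingers": 1}, {"dx": 0, "dy": 0, "dz": -1, "rx": 0, "ry": 0, "rz": 0, "fingers": 1}, {"dx": 0, "dy": 0, "dz": 0, "rx": 0, "ry": 0, "rz": 0, "fingers": 1}, {"dx": 0, "dy": 0, "dz": 0, "rx": 0, "ry": 0, "rz": 0, "fingers": 1}]}}

```text
clock: 4.8
tcp_pos: [0.5988, 0.17, 0.1589]
orientation: [0.001, 0.777, 0.63, 0.001]
wrist_force: [-0.9, -3.0, 9.6]
finger_gap: 0.0006
```

Call:
{"fn": "servo_tool", "kwargs": {"deltas": [{"dx": 0, "dy": 0, "dz": -2, "rx": 0, "ry": 0, "rz": 0, "fingers": 1}, {"dx": 0, "dy": 0, "dz": -2, "rx": 0, "ry": 0, "rz": 0, "fingers": 1}, {"dx": 0, "dy": 0, "dz": -2, "rx": 0, "ry": 0, "rz": 0, "fingers": 1}, {"dx": 0, "dy": 0, "dz": 0, "rx": 0, "ry": 0, "rz": 0, "fingers": 1}, {"dx": 0, "dy": 0, "dz": 0, "rx": 0, "ry": 0, "rz": 0, "fingers": 1}]}}

```text
clock: 5.3
tcp_pos: [0.599, 0.1699, 0.1538]
orientation: [0.002, 0.777, 0.63, 0.002]
wrist_force: [-2.6, -3.0, 15.0]
finger_gap: 0.0002
```

Call:
{"fn": "servo_tool", "kwargs": {"deltas": [{"dx": 0, "dy": 0, "dz": 0, "rx": 0, "ry": 0, "rz": 0, "fingers": 1}, {"dx": 0, "dy": 0, "dz": 0, "rx": 0, "ry": 0, "rz": 0, "fingers": 1}, {"dx": 0, "dy": 0, "dz": 0, "rx": 0, "ry": 0, "rz": 0, "fingers": 1}, {"dx": 0, "dy": 0, "dz": 0, "rx": 0, "ry": 0, "rz": 0, "fingers": 1}]}}

```text
clock: 5.7
tcp_pos: [0.599, 0.1699, 0.1539]
orientation: [0.002, 0.777, 0.63, 0.002]
wrist_force: [-1.8, -2.3, 15.4]
finger_gap: -0.0001
```

Call:
{"fn": "servo_tool", "kwargs": {"deltas": [{"dx": 0, "dy": 0, "dz": 0, "rx": 0, "ry": 0, "rz": 0, "fingers": 1}, {"dx": 0, "dy": 0, "dz": 0, "rx": 0, "ry": 0, "rz": 0, "fingers": 1}, {"dx": 0, "dy": 0, "dz": 0, "rx": 0, "ry": 0, "rz": 0, "fingers": 1}, {"dx": 0, "dy": 0, "dz": 0, "rx": 0, "ry": 0, "rz": 0, "fingers": 1}, {"dx": 0, "dy": 0, "dz": 0, "rx": 0, "ry": 0, "rz": 0, "fingers": 1}]}}

```text
clock: 6.2
tcp_pos: [0.599, 0.1699, 0.1539]
orientation: [0.002, 0.777, 0.63, 0.002]
wrist_force: [-2.4, -2.6, 14.7]
finger_gap: -0.0
```

```bash
python3 - <<'E'
from h import *
b=read_camera("side"); cv2.imwrite("pics/left_press.png",b["img"][150:320,200:360,::-1]); print(env.get_state()["wrist_force"])
E
```

```text
[-2.97435776 -3.38020064 14.01720201]
```

Call:
{"fn": "servo_tool", "kwargs": {"deltas": [{"dx": 0, "dy": 0, "dz": 4, "rx": 0, "ry": 0, "rz": 0, "fingers": 1}, {"dx": 0, "dy": 0, "dz": 8, "rx": 0, "ry": 0, "rz": 0, "fingers": 1}, {"dx": 0, "dy": 0, "dz": 10, "rx": 0, "ry": 0, "rz": 0, "fingers": 1}, {"dx": 0, "dy": 0, "dz": 15, "rx": 0, "ry": 0, "rz": 0, "fingers": 1}, {"dx": 0, "dy": 0, "dz": 15, "rx": 0, "ry": 0, "rz": 0, "fingers": 1}, {"dx": 0, "dy": 0, "dz": 0, "rx": 0, "ry": 0, "rz": 0, "fingers": 1}]}}

```text
clock: 6.85
tcp_pos: [0.5986, 0.1706, 0.2048]
orientation: [0.001, 0.777, 0.63, 0.001]
wrist_force: [0.4, -0.1, 0.6]
finger_gap: 0.0003
```

Now the right spring at (0.567, 0.0235).

Call:
{"fn": "servo_tool", "kwargs": {"deltas": [{"dx": -8, "dy": -37, "dz": 0, "rx": 0, "ry": 0, "rz": 0, "fingers": 1}, {"dx": -8, "dy": -37, "dz": 0, "rx": 0, "ry": 0, "rz": 0, "fingers": 1}, {"dx": -8, "dy": -37, "dz": 0, "rx": 0, "ry": 0, "rz": 0, "fingers": 1}, {"dx": -8, "dy": -36, "dz": 0, "rx": 0, "ry": 0, "rz": 0, "fingers": 1}, {"dx": 0, "dy": 0, "dz": -15, "rx": 0, "ry": 0, "rz": 0, "fingers": 1}, {"dx": 0, "dy": 0, "dz": -10, "rx": 0, "ry": 0, "rz": 0, "fingers": 1}, {"dx": 0, "dy": 0, "dz": -5, "rx": 0, "ry": 0, "rz": 0, "fingers": 1}, {"dx": 0, "dy": 0, "dz": 0, "rx": 0, "ry": 0, "rz": 0, "fingers": 1}]}}

```text
clock: 7.65
tcp_pos: [0.565, 0.024, 0.1715]
orientation: [-0.001, 0.776, 0.63, -0.001]
wrist_force: [-0.1, 0.2, 0.3]
finger_gap: -0.0001
```

Call:
{"fn": "servo_tool", "kwargs": {"deltas": [{"dx": 0, "dy": 0, "dz": -4, "rx": 0, "ry": 0, "rz": 0, "fingers": 1}, {"dx": 0, "dy": 0, "dz": -4, "rx": 0, "ry": 0, "rz": 0, "fingers": 1}, {"dx": 0, "dy": 0, "dz": -3, "rx": 0, "ry": 0, "rz": 0, "fingers": 1}, {"dx": 0, "dy": 0, "dz": 0, "rx": 0, "ry": 0, "rz": 0, "fingers": 1}]}}

```text
clock: 8.05
tcp_pos: [0.5662, 0.0236, 0.1621]
orientation: [0.0, 0.777, 0.63, 0.001]
wrist_force: [-0.2, 0.9, 3.4]
finger_gap: 0.0
```

Call:
{"fn": "servo_tool", "kwargs": {"deltas": [{"dx": 0, "dy": 0, "dz": -3, "rx": 0, "ry": 0, "rz": 0, "fingers": 1}, {"dx": 0, "dy": 0, "dz": -3, "rx": 0, "ry": 0, "rz": 0, "fingers": 1}, {"dx": 0, "dy": 0, "dz": -3, "rx": 0, "ry": 0, "rz": 0, "fingers": 1}, {"dx": 0, "dy": 0, "dz": -3, "rx": 0, "ry": 0, "rz": 0, "fingers": 1}, {"dx": 0, "dy": 0, "dz": -2, "rx": 0, "ry": 0, "rz": 0, "fingers": 1}, {"dx": 0, "dy": 0, "dz": 0, "rx": 0, "ry": 0, "rz": 0, "fingers": 1}]}}

```text
clock: 8.65
tcp_pos: [0.5664, 0.0237, 0.1491]
orientation: [0.0, 0.777, 0.63, 0.001]
wrist_force: [-1.0, 3.1, 9.9]
finger_gap: 0.0003
```

Call:
{"fn": "servo_tool", "kwargs": {"deltas": [{"dx": 0, "dy": 0, "dz": -3, "rx": 0, "ry": 0, "rz": 0, "fingers": 1}, {"dx": 0, "dy": 0, "dz": -3, "rx": 0, "ry": 0, "rz": 0, "fingers": 1}, {"dx": 0, "dy": 0, "dz": -3, "rx": 0, "ry": 0, "rz": 0, "fingers": 1}, {"dx": 0, "dy": 0, "dz": 0, "rx": 0, "ry": 0, "rz": 0, "fingers": 1}, {"dx": 0, "dy": 0, "dz": 0, "rx": 0, "ry": 0, "rz": 0, "fingers": 1}]}}

```text
clock: 9.15
tcp_pos: [0.5664, 0.0237, 0.1408]
orientation: [0.0, 0.777, 0.63, 0.001]
wrist_force: [-1.7, 3.0, 13.8]
finger_gap: 0.0003
```

Call:
{"fn": "servo_tool", "kwargs": {"deltas": [{"dx": 0, "dy": 0, "dz": 0, "rx": 0, "ry": 0, "rz": 0, "fingers": 1}, {"dx": 0, "dy": 0, "dz": 0, "rx": 0, "ry": 0, "rz": 0, "fingers": 1}, {"dx": 0, "dy": 0, "dz": 0, "rx": 0, "ry": 0, "rz": 0, "fingers": 1}, {"dx": 0, "dy": 0, "dz": 0, "rx": 0, "ry": 0, "rz": 0, "fingers": 1}]}}

```text
clock: 9.55
tcp_pos: [0.5664, 0.0237, 0.1409]
orientation: [0.001, 0.777, 0.63, 0.001]
wrist_force: [-3.3, 2.5, 13.1]
finger_gap: -0.0
```

Call:
{"fn": "servo_tool", "kwargs": {"deltas": [{"dx": 0, "dy": 0, "dz": -2, "rx": 0, "ry": 0, "rz": 0, "fingers": 1}, {"dx": 0, "dy": 0, "dz": 0, "rx": 0, "ry": 0, "rz": 0, "fingers": 1}, {"dx": 0, "dy": 0, "dz": 0, "rx": 0, "ry": 0, "rz": 0, "fingers": 1}, {"dx": 0, "dy": 0, "dz": 0, "rx": 0, "ry": 0, "rz": 0, "fingers": 1}, {"dx": 0, "dy": 0, "dz": 0, "rx": 0, "ry": 0, "rz": 0, "fingers": 1}, {"dx": 0, "dy": 0, "dz": 0, "rx": 0, "ry": 0, "rz": 0, "fingers": 1}, {"dx": 0, "dy": 0, "dz": 0, "rx": 0, "ry": 0, "rz": 0, "fingers": 1}, {"dx": 0, "dy": 0, "dz": 0, "rx": 0, "ry": 0, "rz": 0, "fingers": 1}]}}

```text
clock: 10.35
tcp_pos: [0.5664, 0.0237, 0.139]
orientation: [0.001, 0.777, 0.63, 0.001]
wrist_force: [-2.6, 2.3, 15.3]
finger_gap: -0.0
```

```bash
python3 - <<'E'
from h import *
b=read_camera("side"); a=cv2.imread("pics/left_press.png"); b=b["img"][150:320,200:360,::-1]; print(env.get_state()["wrist_force"])
cv2.imwrite("pics/both.png",cv2.resize(np.hstack([a,b]),None,fx=2.5,fy=2.5,interpolation=2))
E
```

```text
[-2.94097906  3.00814232 14.32752187]
```

View pics/both.png

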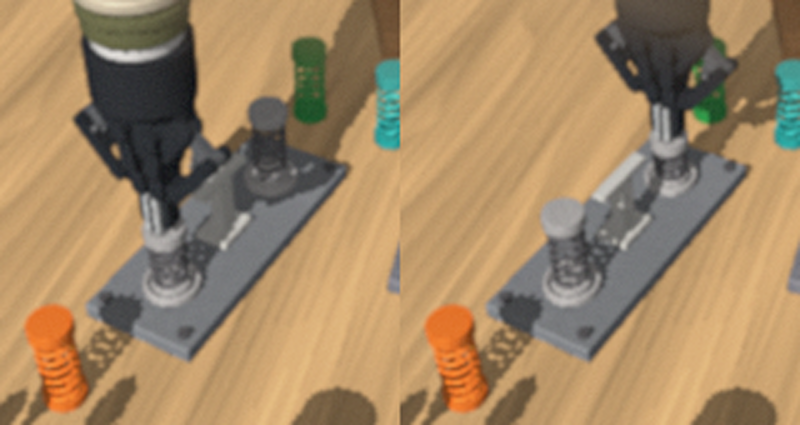

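Call:
{"fn": "servo_tool", "kwargs": {"deltas": [{"dx": 0, "dy": 0, "dz": 5, "rx": 0, "ry": 0, "rz": 0, "fingers": 1}, {"dx": 0, "dy": 0, "dz": 8, "rx": 0, "ry": 0, "rz": 0, "fingers": 1}, {"dx": 0, "dy": 0, "dz": 10, "rx": 0, "ry": 0, "rz": 0, "fingers": 1}, {"dx": 0, "dy": 0, "dz": 15, "rx": 0, "ry": 0, "rz": 0, "fingers": 1}, {"dx": 0, "dy": 0, "dz": 20, "rx": 0, "ry": 0, "rz": 0, "fingers": 1}, {"dx": 0, "dy": 0, "dz": 0, "rx": 0, "ry": 0, "rz": 0, "fingers": -1}, {"dx": 0, "dy": 0, "dz": 0, "rx": 0, "ry": 0, "rz": 0, "fingers": -1}, {"dx": 0, "dy": 0, "dz": 0, "rx": 0, "ry": 0, "rz": 0, "fingers": -1}], "newtons": 30}}

```text
clock: 11.2
tcp_pos: [0.5652, 0.0232, 0.1938]
orientation: [-0.001, 0.777, 0.63, -0.001]
wrist_force: [-0.3, -0.8, -0.4]
finger_gap: 0.0428
```

Call:
{"fn": "servo_tool", "kwargs": {"deltas": [{"dx": 0, "dy": 0, "dz": 0, "rx": 0, "ry": 0, "rz": 0, "fingers": -1}, {"dx": 0, "dy": 0, "dz": 0, "rx": 0, "ry": 0, "rz": 0, "fingers": -1}, {"dx": 0, "dy": 0, "dz": 0, "rx": 0, "ry": 0, "rz": 0, "fingers": -1}, {"dx": 0, "dy": 0, "dz": -15, "rx": 0, "ry": 0, "rz": 0, "fingers": -1}, {"dx": 0, "dy": 0, "dz": -15, "rx": 0, "ry": 0, "rz": 0, "fingers": -1}, {"dx": 0, "dy": 0, "dz": -15, "rx": 0, "ry": 0, "rz": 0, "fingers": -1}, {"dx": 0, "dy": 0, "dz": -10, "rx": 0, "ry": 0, "rz": 0, "fingers": -1}, {"dx": 0, "dy": 0, "dz": 0, "rx": 0, "ry": 0, "rz": 0, "fingers": -1}]}}

```text
clock: 12.0
tcp_pos: [0.5647, 0.0233, 0.1383]
orientation: [-0.001, 0.777, 0.63, -0.001]
wrist_force: [0.1, -0.5, 0.5]
finger_gap: 0.0852
```

Call:
{"fn": "servo_tool", "kwargs": {"deltas": [{"dx": 0, "dy": 0, "dz": 0, "rx": 0, "ry": 0, "rz": 0, "fingers": 1}, {"dx": 0, "dy": 0, "dz": 0, "rx": 0, "ry": 0, "rz": 0, "fingers": 1}, {"dx": 0, "dy": 0, "dz": 0, "rx": 0, "ry": 0, "rz": 0, "fingers": 1}, {"dx": 0, "dy": 0, "dz": 0, "rx": 0, "ry": 0, "rz": 0, "fingers": 1}, {"dx": 0, "dy": 0, "dz": 0, "rx": 0, "ry": 0, "rz": 0, "fingers": 1}, {"dx": 0, "dy": 0, "dz": 0, "rx": 0, "ry": 0, "rz": 0, "fingers": 1}, {"dx": 0, "dy": 0, "dz": 0, "rx": 0, "ry": 0, "rz": 0, "fingers": 1}], "newtons": 50}}

```text
clock: 12.7
tcp_pos: [0.5663, 0.0232, 0.1403]
orientation: [0.0, 0.777, 0.63, 0.0]
wrist_force: [1.0, -0.3, 1.4]
finger_gap: 0.0322
```

Call:
{"fn": "servo_tool", "kwargs": {"deltas": [{"dx": 0, "dy": 0, "dz": 5, "rx": 0, "ry": 0, "rz": 0, "fingers": 1}, {"dx": 0, "dy": 0, "dz": 10, "rx": 0, "ry": 0, "rz": 0, "fingers": 1}, {"dx": 0, "dy": 0, "dz": 15, "rx": 0, "ry": 0, "rz": 0, "fingers": 1}, {"dx": 0, "dy": 0, "dz": 15, "rx": 0, "ry": 0, "rz": 0, "fingers": 1}, {"dx": 0, "dy": 0, "dz": 0, "rx": 0, "ry": 0, "rz": 0, "fingers": 1}, {"dx": 0, "dy": 0, "dz": 0, "rx": 0, "ry": 0, "rz": 0, "fingers": 1}]}}

```text
clock: 13.3
tcp_pos: [0.5658, 0.0233, 0.1852]
orientation: [0.0, 0.777, 0.63, 0.0]
wrist_force: [-0.8, -0.5, -2.2]
finger_gap: 0.0325
```

```bash
python3 - <<'E'
from h import *
b=read_camera("side"); b=b["img"][110:300,230:390,::-1]; s=env.get_state(); print(s["wrist_force"],s["tcp_pos"])
cv2.imwrite("pics/lift.png",cv2.resize(b,None,fx=3,fy=3,interpolation=2))
E
```

```text
[-0.51498548  0.88644566 -2.00658564] [0.56538697 0.02329677 0.18448911]
```

View pics/lift.png

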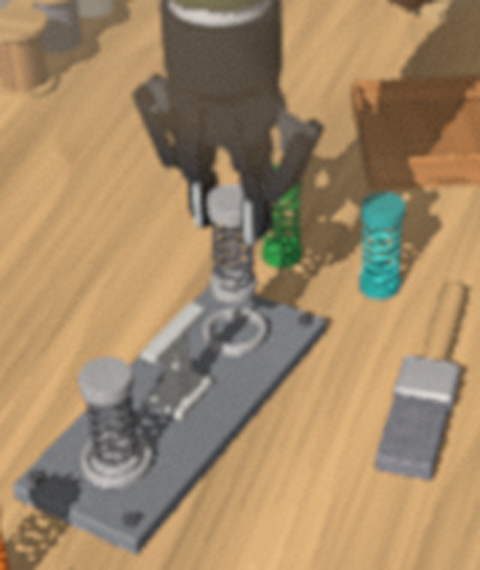

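Call:
{"fn": "servo_tool", "kwargs": {"deltas": [{"dx": 0, "dy": 0, "dz": 15, "rx": 0, "ry": 0, "rz": 0, "fingers": 1}, {"dx": 0, "dy": 0, "dz": 30, "rx": 0, "ry": 0, "rz": 0, "fingers": 1}, {"dx": 0, "dy": 0, "dz": 30, "rx": 0, "ry": 0, "rz": 0, "fingers": 1}, {"dx": 0, "dy": 0, "dz": 15, "rx": 0, "ry": 0, "rz": 0, "fingers": 1}, {"dx": -3, "dy": -12, "dz": 0, "rx": 0, "ry": 0, "rz": 0, "fingers": 1}, {"dx": -6, "dy": -25, "dz": 0, "rx": 0, "ry": 0, "rz": 0, "fingers": 1}, {"dx": -9, "dy": -35, "dz": 0, "rx": 0, "ry": 0, "rz": 0, "fingers": 1}, {"dx": -9, "dy": -35, "dz": 0, "rx": 0, "ry": 0, "rz": 0, "fingers": 1}]}}

```text
clock: 14.15
tcp_pos: [0.5373, -0.0849, 0.2726]
orientation: [-0.001, 0.776, 0.63, -0.001]
wrist_force: [1.3, 0.2, -2.3]
finger_gap: 0.0323
```

Call:
{"fn": "servo_tool", "kwargs": {"deltas": [{"dx": -9, "dy": -35, "dz": 0, "rx": 0, "ry": 0, "rz": 0, "fingers": 1}, {"dx": -9, "dy": -35, "dz": 0, "rx": 0, "ry": 0, "rz": 0, "fingers": 1}, {"dx": -9, "dy": -35, "dz": 0, "rx": 0, "ry": 0, "rz": 0, "fingers": 1}, {"dx": -9, "dy": -35, "dz": 0, "rx": 0, "ry": 0, "rz": 0, "fingers": 1}, {"dx": -9, "dy": -35, "dz": 0, "rx": 0, "ry": 0, "rz": 0, "fingers": 1}, {"dx": -4, "dy": -20, "dz": 0, "rx": 0, "ry": 0, "rz": 0, "fingers": 1}, {"dx": -2, "dy": -11, "dz": 0, "rx": 0, "ry": 0, "rz": 0, "fingers": 1}, {"dx": 0, "dy": 0, "dz": 0, "rx": 0, "ry": 0, "rz": 0, "fingers": 1}]}}

```text
clock: 14.95
tcp_pos: [0.4867, -0.2909, 0.2732]
orientation: [-0.001, 0.777, 0.629, -0.0]
wrist_force: [-0.9, 0.1, -2.3]
finger_gap: 0.0323
```

Call:
{"fn": "servo_tool", "kwargs": {"deltas": [{"dx": 0, "dy": 0, "dz": -15, "rx": 0, "ry": 0, "rz": 0, "fingers": 1}, {"dx": 0, "dy": 0, "dz": -30, "rx": 0, "ry": 0, "rz": 0, "fingers": 1}, {"dx": 0, "dy": 0, "dz": -30, "rx": 0, "ry": 0, "rz": 0, "fingers": 1}, {"dx": 0, "dy": 0, "dz": -20, "rx": 0, "ry": 0, "rz": 0, "fingers": 1}, {"dx": 0, "dy": 0, "dz": -12, "rx": 0, "ry": 0, "rz": 0, "fingers": 1}, {"dx": 0, "dy": 0, "dz": -6, "rx": 0, "ry": 0, "rz": 0, "fingers": 1}, {"dx": 0, "dy": 0, "dz": 0, "rx": 0, "ry": 0, "rz": 0, "fingers": 1}, {"dx": 0, "dy": 0, "dz": 0, "rx": 0, "ry": 0, "rz": 0, "fingers": 1}]}}

```text
clock: 15.75
tcp_pos: [0.4884, -0.2899, 0.1629]
orientation: [0.001, 0.777, 0.63, 0.0]
wrist_force: [0.2, -1.0, -1.7]
finger_gap: 0.0318
```

```bash
python3 - <<'E'
from h import *
b=read_camera("side"); b=b["img"][40:200,310:450,::-1]; s=env.get_state(); print(s["wrist_force"],s["tcp_pos"])
cv2.imwrite("pics/over.png",cv2.resize(b,None,fx=3.5,fy=3.5,interpolation=2))
E
```

```text
[ 0.38814008 -0.39337915 -1.92672277] [ 0.48847394 -0.29007786  0.16311226]
```

View pics/over.png

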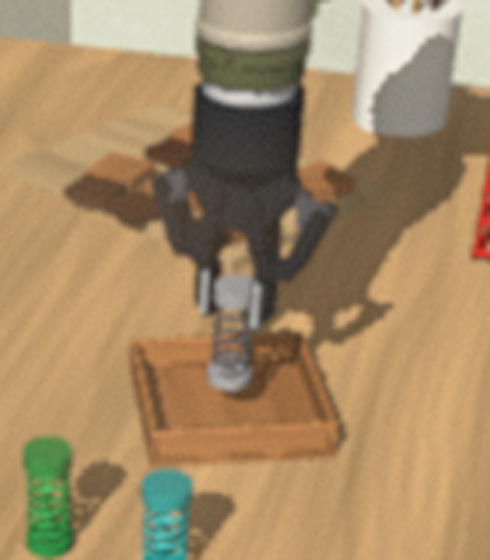

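Call:
{"fn": "servo_tool", "kwargs": {"deltas": [{"dx": 0, "dy": 0, "dz": -10, "rx": 0, "ry": 0, "rz": 0, "fingers": 1}, {"dx": 0, "dy": 0, "dz": -10, "rx": 0, "ry": 0, "rz": 0, "fingers": 1}, {"dx": 0, "dy": 0, "dz": -6, "rx": 0, "ry": 0, "rz": 0, "fingers": 1}, {"dx": 0, "dy": 0, "dz": -3, "rx": 0, "ry": 0, "rz": 0, "fingers": 1}, {"dx": 0, "dy": 0, "dz": -1, "rx": 0, "ry": 0, "rz": 0, "fingers": 1}, {"dx": 0, "dy": 0, "dz": 0, "rx": 0, "ry": 0, "rz": 0, "fingers": 1}, {"dx": 0, "dy": 0, "dz": 0, "rx": 0, "ry": 0, "rz": 0, "fingers": 1}]}}

```text
clock: 16.5
tcp_pos: [0.4878, -0.2898, 0.1322]
orientation: [0.0, 0.777, 0.63, 0.0]
wrist_force: [-1.1, -0.6, -1.7]
finger_gap: 0.0323
```

Call:
{"fn": "servo_tool", "kwargs": {"deltas": [{"dx": 0, "dy": 0, "dz": -1, "rx": 0, "ry": 0, "rz": 0, "fingers": 1}, {"dx": 0, "dy": 0, "dz": -1, "rx": 0, "ry": 0, "rz": 0, "fingers": 1}, {"dx": 0, "dy": 0, "dz": 0, "rx": 0, "ry": 0, "rz": 0, "fingers": 1}, {"dx": 0, "dy": 0, "dz": 0, "rx": 0, "ry": 0, "rz": 0, "fingers": 1}]}}

```text
clock: 16.9
tcp_pos: [0.488, -0.2899, 0.1302]
orientation: [0.0, 0.777, 0.63, 0.0]
wrist_force: [-0.2, 0.9, 1.0]
finger_gap: 0.0326
```

Call:
{"fn": "servo_tool", "kwargs": {"deltas": [{"dx": 0, "dy": 0, "dz": 0, "rx": 0, "ry": 0, "rz": 0, "fingers": 0.1}, {"dx": 0, "dy": 0, "dz": 0, "rx": 0, "ry": 0, "rz": 0, "fingers": -0.1}, {"dx": 0, "dy": 0, "dz": 0, "rx": 0, "ry": 0, "rz": 0, "fingers": -0.4}, {"dx": 0, "dy": 0, "dz": 0, "rx": 0, "ry": 0, "rz": 0, "fingers": -0.8}, {"dx": 0, "dy": 0, "dz": 0, "rx": 0, "ry": 0, "rz": 0, "fingers": -1}, {"dx": 0, "dy": 0, "dz": 0, "rx": 0, "ry": 0, "rz": 0, "fingers": -1}, {"dx": 0, "dy": 0, "dz": 0, "rx": 0, "ry": 0, "rz": 0, "fingers": -1}]}}

```text
clock: 17.6
tcp_pos: [0.4878, -0.2898, 0.1299]
orientation: [0.0, 0.777, 0.63, 0.0]
wrist_force: [-0.9, -0.4, 0.3]
finger_gap: 0.0854
```

Call:
{"fn": "servo_tool", "kwargs": {"deltas": [{"dx": 0, "dy": 0, "dz": 10, "rx": 0, "ry": 0, "rz": 0, "fingers": -1}, {"dx": 0, "dy": 0, "dz": 25, "rx": 0, "ry": 0, "rz": 0, "fingers": -1}, {"dx": 0, "dy": 0, "dz": 40, "rx": 0, "ry": 0, "rz": 0, "fingers": -1}, {"dx": 0, "dy": 0, "dz": 40, "rx": 0, "ry": 0, "rz": 0, "fingers": -1}, {"dx": 0, "dy": 0, "dz": 20, "rx": 0, "ry": 0, "rz": 0, "fingers": -1}, {"dx": 0, "dy": 0, "dz": 0, "rx": 0, "ry": 0, "rz": 0, "fingers": -1}]}}

```text
clock: 18.2
tcp_pos: [0.4892, -0.2909, 0.2697]
orientation: [0.004, 0.777, 0.63, 0.001]
wrist_force: [0.1, 1.1, -0.0]
finger_gap: 0.0851
```

```bash
python3 - <<'E'
from h import *
b=read_camera("side"); im=b["img"]; s=env.get_state(); print(s["wrist_force"],s["tcp_pos"],s["finger_gap"])
for t in("jar","brush","spring_a"):
    for r in cut_out(t,"side")[:6]: print(t,r["confidence"],r["extent"])
cv2.imwrite("pics/end.png",cv2.resize(im[90:330,200:440,::-1],None,fx=2.4,fy=2.4,interpolation=2))
E
```

```text
[-0.67514563  1.04882705 -0.04496638] [ 0.48856145 -0.29032377  0.26731311] 0.08548831126604484
jar 0.58 [296.8, 343.1, 336.4, 400.0]
jar 0.29 [366.1, 131.7, 383.7, 161.8]
brush 0.58 [354.2, 204.0, 384.9, 272.0]
spring_a 0.95 [348.7, 171.8, 366.5, 211.9]
spring_a 0.81 [365.3, 129.2, 383.0, 160.1]
spring_a 0.75 [312.8, 163.2, 332.1, 200.3]
spring_a 0.65 [209.1, 271.2, 232.3, 313.0]
spring_a 0.59 [254.9, 230.5, 278.6, 270.3]
```

View pics/end.png

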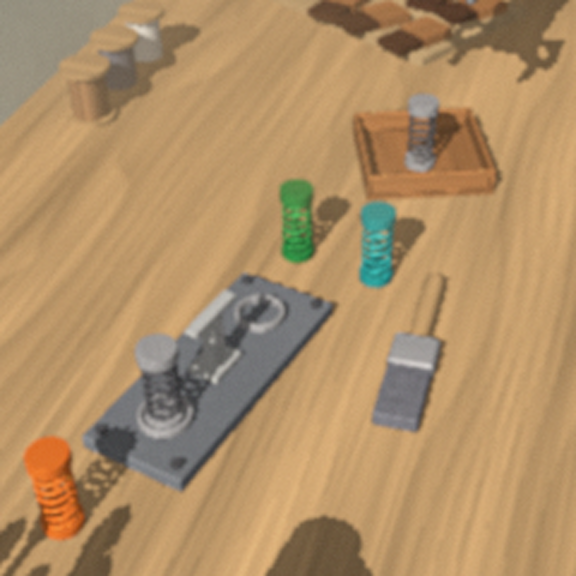

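The picture shows the weak spring upright in the tray with its base at about (420,160). The sound spring stands in the left cup at about (160,410), and the brush and jar have not moved. I'm handing in.

```bash
python3 -c "
from h import *
print(job.hand_in())"
```

```text
the job is handed in; nothing more can be done
None
```

The right spring was the weak one. It now stands upright in the reject tray, and the left (sound) spring is still in its cup. I handed the job in at about 18 s of the 70 s allowed; no verdict is given.

| Spring | Load held | Cap top | Against the mark (76 mm) | Result |
|---|---|---|---|---|
| Left | about 15 N, just over 1 s | about 81 mm | about 5 mm above | sound |
| Right | about 15 N, about 0.8 s (after about 0.5 s at 13–14 N) | about 66 mm | about 10 mm below | weak |

- **Load:** the highest vertical wrist-force reading during either press was 15.4 N, with up to about 3.4 N sideways on each horizontal axis. I read the force between moves, not continuously.
- **Placing:** I lowered the weak spring until the wrist force showed light contact with the tray floor, then opened the fingers and backed off.
- **Last check:** the side camera shows the weak spring upright in the tray and the sound one upright in its cup. The brush, jar and coloured look-alikes are where they started, within the detection scatter. The gripper is open and clear, and the wrist force is near zero.
- **Disagreements:** the two cameras put the tray centre about 16 mm apart, well within its tolerance. The finger opening on the cap read about 32 mm instead of 34 mm, but the grip held. I made no final check with the top camera.

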